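# Feel along the pawn pattern's rib

## Task

Before the copying lathe is started, feel the pawn pattern's curved edge for nicks: set the fingertips, pointing down, on the end of the raised rib at the pawn's broad foot and run them along the rib's whole curve to the tip of the round head, touching it lightly all the way without pressing the sprung plate to the bottom. Then lift clear so that the plate springs back up; do not pinch the rib, do not disturb the chessmen or anything else lying about, and leave the switch off.

Things in the scene. Friction and masses are not known exactly. Their poses are not given: they have to be found in the camera images.
- pattern: Fixed copying pattern: dark steel base plate 250 x 170 x 10 mm; above it on sprung posts a flat aluminium half-pawn, 200 mm long, foot end 45 mm wide. The rib, a round brass bar 10 mm thick, runs along its curved edge, its level top 58 mm above the table and 10 mm above the half-pawn. Origin: centre of base underside; x from foot to head, y towards the curved edge. Any yaw.
- pattern_plate (a joint): How far the sprung half-pawn plate and its rib are pressed straight down, m: 0 = fully up (as it starts), 0.012 = bottomed. It starts to move at 1.5 N and needs 0.6 N more per mm (about 8.7 N at the bottom), and springs back when released. It stays level wherever it is pressed.
- control_box: Grey control box 120 x 100 x 70 mm with the red rocker switch on top, fixed, left of the work. Origin at centre of underside.
- rocker (a joint): Red rocker switch on the control box, rad: 0 = off (as it starts), 0.32 = on. Leave it off.
- lathe: Small green and grey wood lathe with a polished aluminium collet chuck, 800 mm long along x, 180 mm wide, 220 mm high at its headstock, fixed along the right side. Origin at the centre of its underside.
- pawn_a: White maple pawn, 55 mm tall, foot 32 mm across, standing loose on the pattern's base plate beside the hollow of the stem (about 55 mm from the rib). Origin at centre of underside, z up.
- pawn_b: The same kind of pawn, standing loose on the base plate on the straight-edged side. Origin at centre of underside, z up.
- knight: Glossy black ebonised knight, 82 mm tall, foot 38 mm across, standing loose on the table to the right. Origin at centre of underside, z up.
- scraper: Carbide-tipped scraper with blue handle, 245 mm long, 28 mm wide, 24 mm high, lying loose on the table to the left. Origin on the underside, handle towards its -x.
- brush: Bench brush lying loose near the far edge of the table.
- wax_jar: Amber jar with a metal cap, 64 mm across, 60 mm tall, standing loose near the far edge. Origin at centre of underside, z up.
- mark0 (a point): Point 0 of 8 on the top of the rib's centre line, 27 to 31 mm from the next, numbered from foot to head: start of the rib, at the outer corner of the broad foot. It moves down with the plate. Between neighbouring points the rib strays at most 6 mm sideways from the straight line.
- mark1 (a point): Point 1 of 8 on the top of the rib's centre line, 27 to 31 mm from the next, numbered from foot to head: where the foot ends. It moves down with the plate. Between neighbouring points the rib strays at most 6 mm sideways from the straight line.
- mark2 (a point): Point 2 of 8 on the top of the rib's centre line, 27 to 31 mm from the next, numbered from foot to head: on the slope down to the stem. It moves down with the plate. Between neighbouring points the rib strays at most 6 mm sideways from the straight line.
- mark3 (a point): Point 3 of 8 on the top of the rib's centre line, 27 to 31 mm from the next, numbered from foot to head: on the stem. It moves down with the plate. Between neighbouring points the rib strays at most 6 mm sideways from the straight line.
- mark4 (a point): Point 4 of 8 on the top of the rib's centre line, 27 to 31 mm from the next, numbered from foot to head: on the narrow stem just before the collar. It moves down with the plate. Between neighbouring points the rib strays at most 6 mm sideways from the straight line.
- mark5 (a point): Point 5 of 8 on the top of the rib's centre line, 27 to 31 mm from the next, numbered from foot to head: just past the crest of the collar bump. It moves down with the plate. Between neighbouring points the rib strays at most 6 mm sideways from the straight line.
- mark6 (a point): Point 6 of 8 on the top of the rib's centre line, 27 to 31 mm from the next, numbered from foot to head: on the round head. It moves down with the plate. Between neighbouring points the rib strays at most 6 mm sideways from the straight line.
- mark7 (a point): Point 7 of 8 on the top of the rib's centre line, 27 to 31 mm from the next, numbered from foot to head: far end of the rib, at the tip of the head. It moves down with the plate. Between neighbouring points the rib strays at most 6 mm sideways from the straight line.
Mind the look-alikes: they are no part of the job. There is more than one size of the control_box; the job needs the largest.

How it is judged:
By the outcome, as a careful person would: the job done as asked, in the order asked, and still so for the second after the job is handed in, with the robot touching nothing.
It also fails if it takes over 42 s, if anything falls off the work surface, if the arm or the gripper's body presses on something with over 40 N, if the wrist force passes 120 N, or if a joint passes its speed limit or range.

## Robot

A 6-joint arm with a two-finger parallel gripper is mounted at the origin on the work surface. World frame = base frame: x ahead of the robot, y to its left, z up, the work surface at z = 0. Lengths are in m, angles in degrees, forces in N, time in s.
With the tool pointing down it reaches from about 0.4 to 0.825 m from the base axis. Payload 7 kg.
Tool frame: the origin (TCP) lies at the very end of the fingers, on their centre line; the grasp point (between the pads) lies 19 mm behind it (ctrl.tcp_to_grasp is the distance from the TCP to the grasp point, in m); z points along the fingers, y is the direction in which the jaws open and shut (so a half turn about z gives the same grasp; the last joint's range is limited). The gripper opens to 88 mm and grips with 3 to 60 N. Pads are 19 mm wide; open, the fingers measure 130 mm over their backs; the gripper's body (78 mm by 193 mm) begins 47 mm behind the grasp point.
Start: joints at [-56.087, 20.546, 0.682, 0, -70.136, -16.507], TCP at [0.202, -0.644, 0.203] pointing down, gripper open.
Joint ranges: [-176.03, 176.03], [-82.01, 121.73], [-58.28, 71.71], [-173.87, 95.51], [-174.79, -0.11], [-173.66, 173.66]. Speed limits (degrees/s): [136.94, 136.94, 172.46, 180, 180, 180].

## Interface

Orientations are given as [roll, pitch, yaw] about the fixed x, y, z axes, in that order (R = Rz(yaw) Ry(pitch) Rx(roll)).
In Python, from plant import ctrl gives the robot as it stands.
- The arm moves only by the tool jog_arm, never from a script. Its argument "commands" is a list of rows, each an object of numbers: "x", "y", "z": the shift along the tool's x, y, z in cm; "roll": the turn about the tool's z in rad. In form: [{"x": .., "y": .., "z": .., "roll": ..}, ...]. A call has 1 to 12 rows; each row shifts and turns the commanded pose from where the row before left it, along the tool's axes as they then stand; what a row does not reach is not made up. A row lasts 1/10 s, in which the tool goes at most 50 mm and 8.59 degrees, less where a joint would pass 70% of its speed; a pose out of reach is approached as far as the arm can. A call is refused whole if a number of a shift passes 5 or a number of a turn 0.15, either way. A call with a gripper value outside its range is refused whole. "gripper" is the finger opening in cm, from 0 to 8.76, set as the call begins (left out, the last holds). The fingers move at their own pace and stop on an object; the grip force is fixed at half the most. Time passes only in rows, so rows that do not move let the fingers close. It gives the time, the measured TCP pose, the force and the opening at its end, in the units of the state.
- ctrl.get_obs(): the state, without advancing time (a new reading comes with each control period).
- ctrl.snapshot(name): name is "side" or "top"; returns a dict with "image" (420x560x3 uint8, red, green, blue), "mtx" (3x3 intrinsics, pixels), "k1" (the pictures are not rectified: a ray, as slopes to the right and down, at radius r is drawn at 1 + k1 r^2 times it, then the intrinsics apply), "position" and "orientation" of the camera in the world. Camera axes: x right, y up, looking along -z (the intrinsics and any distortion apply to the point x, -y, -z); pixel columns grow to the right and rows downward; lengths in m; the calibration is good to about 2 mm. A picture is of the moment at which its call begins. There is no depth.
- ctrl.close_job(): hands the job in, once; it reports no verdict.
Trained networks look in the newest picture that a camera, given by its name, has taken for a name from the list of things; names that differ only in an ending like _2 or _b are one class to them, and where a whole thing is asked for, a point or a joint stands for the part that bears it (a point fixed in the world has none). Each returns a list of dicts, best first, with "confidence" (0 to 1); they miss things now and then, are a little off and sometimes report something else, mostly with a low value. They report only what shows in the picture. A call takes as long as a camera call. They do not tell look-alikes from the thing itself.
- ctrl.search_frame(camera, query): "position" ([column, row] as shares, 0 to 1, of the picture: columns of its width, rows of its height, amid what is visible of it).
- ctrl.regions_of(camera, query): "mask" (420x560 bool, what is visible of it) and "position" ([column, row] as shares, 0 to 1, of the picture: columns of its width, rows of its height, amid what is visible of it).
The state is a dict: "clock": time; "joint_pos": joint angles; "qvel": joint speeds; "tau": joint torques, N m; "tool_pos": TCP position; "orientation": TCP orientation; "force": force on the tool from outside, world axes, zero at the start; "moment": the same for the moment, N m; "opening": finger opening in m.
Only numpy, scipy, OpenCV 4.12 (cv2) and the standard library are available. Lean on these libraries where they do the work, as an engineer would, in place of code of your own. Each camera call takes 0.05 s, during which the arm holds its last target.

## Working session

There is one attempt and no reset: what is moved stays moved. The work goes in short steps, Python scripts to look and compute and a tool call to move; the robot and the scene stay as the last step left them, time stands still between calls to the robot, and variables do not carry over. Pictures are saved under pics/ and viewed, and the job is handed in when it is done.

Besides the shell and the picture viewer there is one more tool, called after "Emit:" in YAML: its name, and indented under it one key for each argument. jog_arm: Moves the arm, as the interface text tells. Its arguments: {"type":"object","properties":{"commands":{"type":"array"},"gripper":{"type":"number"}},"required":["commands"]}

```bash
mkdir -p pics; ls; python3 - <<'E'
from plant import ctrl
import cv2,pickle
print(ctrl.get_obs())
d={}
for n in("top","side"):
    s=ctrl.snapshot(n); d[n]=s
    cv2.imwrite(f"pics/{n}0.png",s["image"][:,:,::-1]); print(n,s["mtx"],s["k1"],s["position"],s["orientation"])
    for q in ["pattern","mark0","mark1","mark2","mark3","mark4","mark5","mark6","mark7","pawn_a","knight","control_box"]:
        print(q,[(round(r["position"][0]*560,1),round(r["position"][1]*420,1),round(r["confidence"],2)) for r in ctrl.search_frame(n,q)])
pickle.dump(d,open("s0.pkl","wb"))
print(ctrl.get_obs()["clock"])
E
```

```text
pics
{'clock': 0.0, 'joint_pos': array([-5.60865667e+01,  2.05912752e+01,  6.33286749e-01, -1.75641753e-02,
       -7.01339662e+01, -1.65064634e+01]), 'qvel': array([ 0.04653874, -0.04511776,  0.03817242, -0.01731517,  0.01863165,
       -0.02725932]), 'tau': array([-1.22120608e-03, -5.82712984e+01,  2.93060410e+01,  6.99737281e+00,
        6.74759751e-03, -2.09636501e-04]), 'tool_pos': array([ 0.20173071, -0.64361227,  0.20222884]), 'orientation': array([ 1.79907143e+02, -1.02977969e-02, -1.62599004e+02]), 'force': array([ 0.24018271, -0.55537528, -0.58914187]), 'moment': array([0.01409405, 0.00183339, 0.01443179]), 'opening': 0.08767310703779321}
top [[467.37670012   0.         282.64966469]
 [  0.         467.37670012 203.59239432]
 [  0.           0.           1.        ]] 0.05517300840621797 [0.17425545 0.01217713 1.73149242] [ 1.29656596e+01 -5.94810452e-02 -9.01964486e+01]
pattern [(306.4, 216.1, 0.66)]
mark0 [(314.5, 209.0, 0.96)]
mark1 [(314.5, 209.0, 0.96)]
mark2 [(314.5, 209.0, 0.96)]
mark3 [(314.5, 209.0, 0.96)]
mark4 [(314.5, 209.0, 0.96)]
mark5 [(314.5, 209.0, 0.96)]
ma
[... 392 characters left out ...]
 -0.13388198334171186 [ 0.43188353 -1.37826946  1.02949103] [55.63296815 -0.31130301 -4.39473508]
pattern [(271.9, 243.9, 0.6)]
mark0 [(280.6, 233.1, 0.84), (245.9, 238.8, 0.73)]
mark1 [(280.6, 233.1, 0.84), (245.9, 238.8, 0.73)]
mark2 [(280.6, 233.1, 0.84), (245.9, 238.8, 0.73)]
mark3 [(280.6, 233.1, 0.84), (245.9, 238.8, 0.73)]
mark4 [(280.6, 233.1, 0.84), (245.9, 238.8, 0.73)]
mark5 [(280.6, 233.1, 0.84), (245.9, 238.8, 0.73)]
mark6 [(280.6, 233.1, 0.84), (245.9, 238.8, 0.73)]
mark7 [(280.6, 233.1, 0.84), (245.9, 238.8, 0.73)]
pawn_a [(243.7, 241.2, 0.48), (285.0, 229.4, 0.38)]
knight [(241.0, 296.3, 0.69), (274.6, 231.4, 0.46)]
control_box [(253.2, 146.9, 0.89), (256.0, 129.8, 0.61)]
1.3
```

View images.

View pics/top0.png

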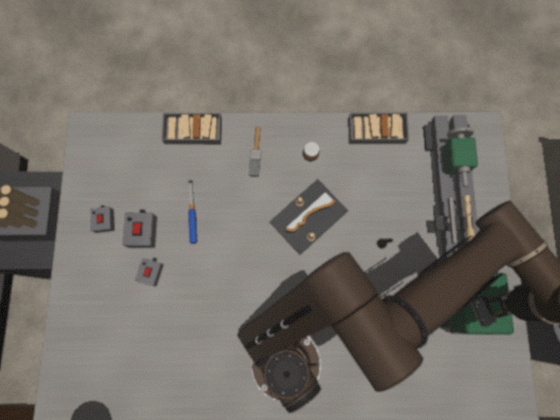

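View pics/side0.png

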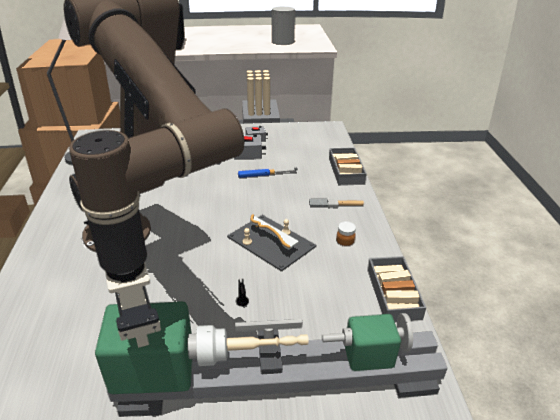

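```bash
python3 - <<'E'
import cv2
a=cv2.imread("pics/top0.png")[130:260,230:400]; cv2.imwrite("pics/top0c.png",cv2.resize(a,None,fx=4.6,fy=4.6,interpolation=cv2.INTER_CUBIC))
a=cv2.imread("pics/side0.png")[190:310,180:350]; cv2.imwrite("pics/side0c.png",cv2.resize(a,None,fx=4.6,fy=4.6,interpolation=cv2.INTER_CUBIC))
E
```

```text
(no output)
```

View pics/top0c.png

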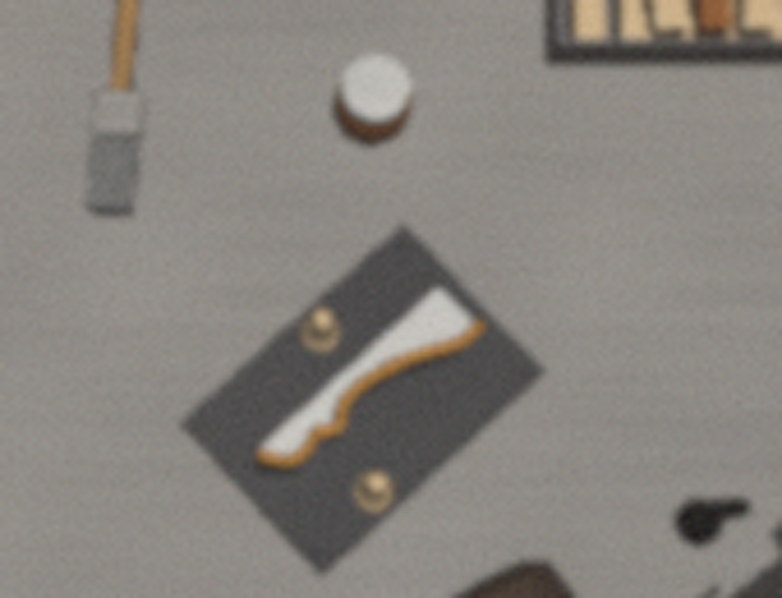

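View pics/side0c.png

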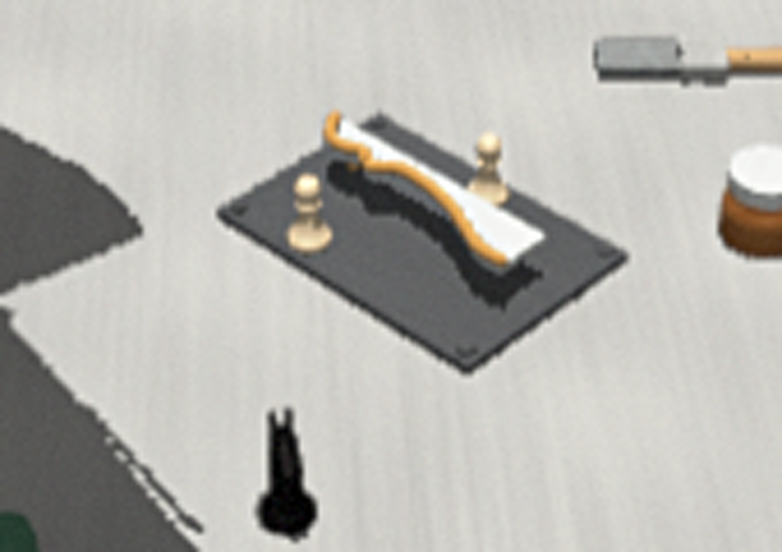

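The top view shows the one pattern. The broad foot corner of the rib is at about (334,201) px and the head tip at about (286,229). pawn_a stands at (311,237) on the curved side and pawn_b at (300,200) on the straight side. The arm stays clear of the control boxes. Next I measure the rib and base in both views.

```bash
cat > h.py <<'E'
import numpy as np,cv2,pickle
from scipy.spatial.transform import Rotation as R
def ray(s,uv):
    K=s["mtx"]; p=np.atleast_2d(uv).astype(float)
    d=np.c_[(p[:,0]-K[0,2])/K[0,0],(p[:,1]-K[1,2])/K[1,1]]
    u=d.copy()
    for _ in range(20): u=d/(1+s["k1"]*(u**2).sum(1,keepdims=True))
    v=np.c_[u[:,0],-u[:,1],-np.ones(len(u))]
    return v@R.from_euler("xyz",s["orientation"],degrees=True).as_matrix().T
def toz(s,uv,z):
    v=ray(s,uv); t=(z-s["position"][2])/v[:,2]; return (s["position"]+v*t[:,None])[:,:2]
def proj(s,P):
    P=np.atleast_2d(P); c=(P-s["position"])@R.from_euler("xyz",s["orientation"],degrees=True).as_matrix()
    u=np.c_[c[:,0]/-c[:,2],-c[:,1]/-c[:,2]]; u=u*(1+s["k1"]*(u**2).sum(1,keepdims=True))
    return u*[s["mtx"][0,0],s["mtx"][1,1]]+[s["mtx"][0,2],s["mtx"][1,2]]
E
python3 - <<'E'
from h import *
d=pickle.load(open("s0.pkl","rb"))
# base corners, base top z=.01
L,W=.125,.085
yaws=[]
for n,roi in (("top",(255,360,165,270)),("side",(215,330,200,280))):
    s=d[n]; im=s["image"].astype(int)
    x0,x1,y0,y1=roi
    sub=im[y0:y1,x0:x1]; g=sub.sum(2)/3
    m=(g<100).astype(np.uint8)
    m=cv2.morphologyEx(m,cv2.MORPH_CLOSE,np.ones((5,5)))
    nl,lab,st,_=cv2.connectedComponentsWithStats(m); k=1+np.argmax(st[1:,4]); m=(lab==k).astype(np.uint8)
    c=max(cv2.findContours(m,0,cv2.CHAIN_APPROX_NONE)[0],key=cv2.contourArea)[:,0]
    P=toz(s,c+[x0,y0],.01).astype(np.float32)
    r=cv2.minAreaRect(P*1000); print(n,"base rect",r)
    # brass
    R_,G,B=[sub[:,:,i] for i in range(3)]
    b=((R_-B)>60).astype(np.uint8)
    nl,lab,st,ce=cv2.connectedComponentsWithStats(b)
    for i in range(1,nl):
        if st[i,4]>3: print(i,st[i],ce[i]+[x0,y0], toz(s,ce[i]+[x0,y0],.053))
    big=cv2.resize(s["image"][y0:y1,x0:x1],None,fx=6,fy=6,interpolation=cv2.INTER_NEAREST)
    for i in range(1,nl):
        cs=cv2.findContours(cv2.resize((lab==i).astype(np.uint8),None,fx=6,fy=6,interpolation=cv2.INTER_NEAREST),0,1)[0]
        cv2.drawContours(big,cs,-1,(255,0,0),1)
    cv2.imwrite(f"pics/seg_{n}.png",big[:,:,::-1])
E
```

```text
top base rect ((522.518798828125, -87.22695922851562), (168.47903442382812, 248.42848205566406), 42.05811309814453)
1 [ 31  35  49  31 120] [309.95       215.33333333] [[ 0.5162416 -0.090753 ]]
side base rect ((527.5728759765625, -98.61247253417969), (171.23526000976562, 249.5813446044922), 42.295257568359375)
1 [ 35  14  40  33 139] [269.32374101 229.88489209] [[ 0.52215911 -0.09533033]]
2 [69 21  4  2  4] [285.5 221.5] [[ 0.57902553 -0.05311561]]
5 [30 30  4  2  6] [246.5        230.66666667] [[ 0.44807166 -0.09441828]]
7 [72 31  3  3  8] [288.125 232.125] [[ 0.58189493 -0.11149201]]
8 [28 40  3  4  7] [243.71428571 241.28571429] [[ 0.43752631 -0.14900936]]
9 [32 40  5  4  9] [249.11111111 241.55555556] [[ 0.45444319 -0.15152989]]
```

```bash
cat > fit.py <<'E'
from h import *
from scipy.optimize import minimize
d=pickle.load(open("s0.pkl","rb"))
S=8
def sil(s,p,roi):
    x0,x1,y0,y1=roi
    c,a=np.cos(p[2]),np.sin(p[2])
    C=[]
    for z in(0,.01):
        for sx in(-1,1):
            for sy in(-1,1):
                lx,ly=sx*.125,sy*.085
                C.append([p[0]+c*lx-a*ly,p[1]+a*lx+c*ly,z])
    u=proj(s,np.array(C))
    u=(u+.5-[x0,y0])*S
    h=cv2.convexHull(u.astype(np.float32))
    m=np.zeros(((y1-y0)*S,(x1-x0)*S),np.uint8); cv2.fillConvexPoly(m,np.round(h).astype(np.int32),255)
    return cv2.resize(m,(x1-x0,y1-y0),interpolation=cv2.INTER_AREA)/255.
fits={}
for n,roi in (("top",(262,355,172,262)),("side",(220,324,205,275))):
    s=d[n]; x0,x1,y0,y1=roi
    g=s["image"][y0:y1,x0:x1].mean(2)
    lo,hi=np.percentile(g,10),np.percentile(g,75)
    def cost(p):
        m=sil(s,p,roi)
        # fit only along band near edge, robust
        band=cv2.dilate(m,np.ones((5,5)))-cv2.erode(m,np.ones((5,5)))>0.01
        bg=np.median(g[cv2.dilate(m,np.ones((5,5)))<.01]); fg=np.median(g[m>.99])
        e=(fg*m+bg*(1-m)-g)
        return np.minimum(np.abs(e),60)[band].mean()
    best=None
    for st in ((.5225,-.087),(.5225,-.095)):
        r=minimize(cost,[st[0],st[1],np.radians(131.5)],method="Nelder-Mead",options=dict(initial_simplex=[[st[0]+a,st[1]+b,np.radians(132)+c] for a,b,c in((0,0,0),(.006,0,0),(0,.006,0),(0,0,.04))],xatol=1e-5,fatol=1e-3))
        print(n,r.x[:2],np.degrees(r.x[2]),r.fun)
E
python3 fit.py
```

```text
top [ 0.52370396 -0.08778807] 132.2046847921486 5.842041407381319
top [ 0.52420208 -0.08814457] 132.25103422819856 5.800007827482293
side [ 0.52672692 -0.09064471] 132.20222091955688 13.793174883351805
side [ 0.52689913 -0.09031013] 132.49180028992743 13.72273067513784
```

View pics/seg_top.png

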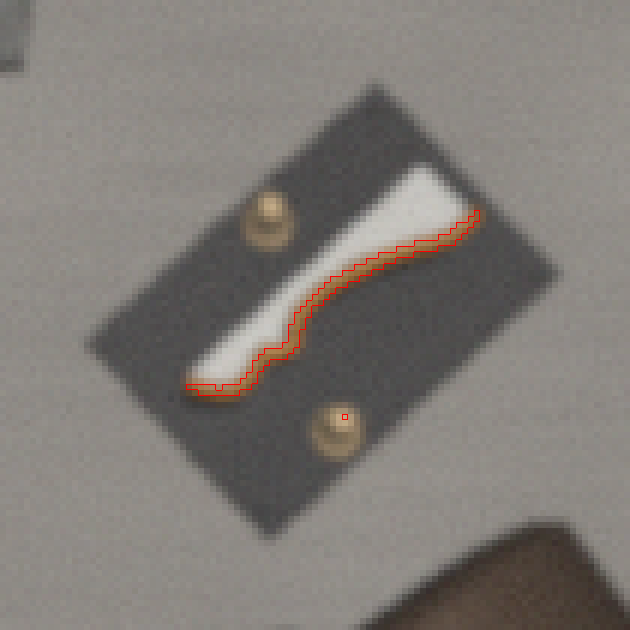

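View pics/seg_side.png

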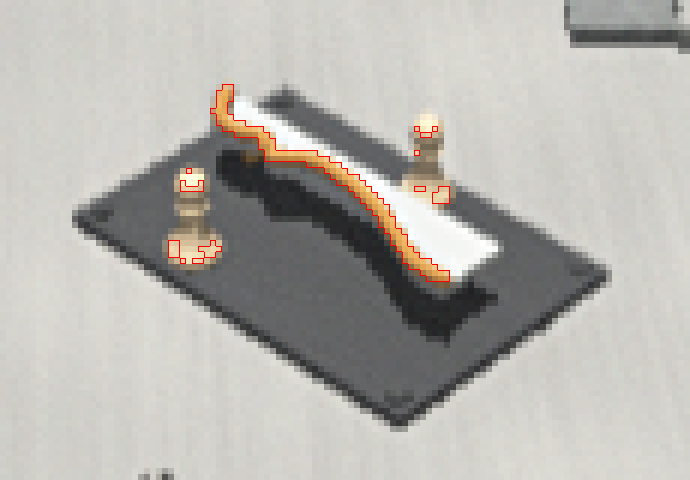

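```bash
cat > rib.py <<'E'
from h import *
d=pickle.load(open("s0.pkl","rb"))
th=np.radians(132.3); C=np.array([.5250,-.0892])
pose={"top":(.5239,-.0880),"side":(.5268,-.0905)}
Rm=np.array([[np.cos(th),-np.sin(th)],[np.sin(th),np.cos(th)]])
if __name__=="__main__":
  for n,roi in (("top",(280,340,195,235)),("side",(245,295,212,240))):
    s=d[n]; x0,x1,y0,y1=roi
    im=cv2.resize(s["image"][y0:y1,x0:x1],None,fx=4,fy=4,interpolation=cv2.INTER_CUBIC).astype(int)
    w=im[:,:,0]-im[:,:,2]
    m=(w>(50 if n=="top" else 60)).astype(np.uint8)
    nl,lab,st,_=cv2.connectedComponentsWithStats(m); k=1+np.argmax(st[1:,4])
    v,u=np.nonzero(lab==k)
    P=toz(s,np.c_[(u+.5)/4-.5+x0,(v+.5)/4-.5+y0],.053)
    l=(P-pose[n])@Rm*1000
    print(n,"x range",l[:,0].min(),l[:,0].max())
    for a in range(-105,110,10):
        q=l[abs(l[:,0]-a)<2.5]
        if len(q): print(a,"y mean %.1f min %.1f max %.1f"%(q[:,1].mean(),q[:,1].min(),q[:,1].max()))
E
python3 rib.py
```

```text
top x range -103.88745522859952 103.43504238094106
-105 y mean 26.0 min 24.0 max 27.9
-95 y mean 26.9 min 22.3 max 31.0
-85 y mean 26.9 min 22.2 max 31.3
-75 y mean 24.3 min 18.9 max 29.8
-65 y mean 19.8 min 13.4 max 25.7
-55 y mean 14.5 min 8.7 max 20.3
-45 y mean 9.6 min 3.9 max 15.5
-35 y mean 6.1 min 1.1 max 11.4
-25 y mean 3.3 min -1.7 max 8.7
-15 y mean 1.2 min -3.8 max 6.5
-5 y mean -1.1 min -5.4 max 3.7
5 y mean -2.1 min -6.7 max 2.4
15 y mean -2.0 min -6.4 max 2.3
25 y mean 0.9 min -5.3 max 7.3
35 y mean 7.6 min 1.0 max 13.6
45 y mean 7.9 min 1.7 max 13.2
55 y mean 3.7 min -1.2 max 9.2
65 y mean 4.9 min -0.1 max 9.8
75 y mean 6.7 min 2.4 max 10.9
85 y mean 4.7 min -1.5 max 10.0
95 y mean -5.7 min -15.3 max 3.3
105 y mean -12.4 min -15.6 max -9.2
side x range -64.65092485287421 104.85762543963182
-65 y mean 14.1 min 12.2 max 15.7
-55 y mean 13.9 min 8.8 max 19.7
-45 y mean 8.9 min 3.0 max 14.9
-35 y mean 4.7 min -1.0 max 10.0
-25 y mean 2.0 min -2.9 max 7.2
-15 y mean -0.3 min -5.8 max 5.3
-5 y mean -2.3 min -7.8 max 3.2
5 y mean -3.0 min -8.6 max 2.6
15 y mean -3.0 min -9.0 max 3.1
25 y mean -0.3 min -8.6 max 8.5
35 y mean 7.2 min -1.0 max 14.9
45 y mean 6.9 min 0.4 max 12.9
55 y mean 2.1 min -3.7 max 8.3
65 y mean 4.3 min -3.2 max 10.8
75 y mean 6.7 min 0.7 max 12.4
85 y mean 3.5 min -3.7 max 9.9
95 y mean -7.6 min -16.7 max 2.1
105 y mean -15.9 min -20.1 max -10.8
```

Emit:
jog_arm:
  commands:
    - {"z": -2}
    - {"z": -3}
    - {"z": -3}
    - {"z": -2}
    - {"z": 0}
  gripper: 0

```text
validation failed for argument at $.co...
```

```bash
cat > rel.py <<'E'
# usage: rel.py lx ly [z]: shift in tool axes (cm) from measured pose to local rib point
import sys
from rib import *
from plant import ctrl
o=ctrl.get_obs(); p=o["tool_pos"]; l=(p[:2]-C)@Rm*1000
print("t",round(o["clock"],2),"pos",np.round(p,4),"rpy",np.round(o["orientation"],2),"local mm",np.round(l,1),"F",np.round(o["force"],2),"open",round(o["opening"],4),"j",np.round(o["joint_pos"],0))
if len(sys.argv)>2:
    t=C+Rm@(np.array([float(sys.argv[1]),float(sys.argv[2])])/1000)
    M=R.from_euler("xyz",o["orientation"],degrees=True).as_matrix()
    z=float(sys.argv[3])
    print("target",t,"tool shift cm",np.round(M.T@np.array([*t,z]-p)*100,2),"yaw to go rad roll",np.radians(o["orientation"][2]+47.7))
E
python3 rel.py -100 26.5 0.12
```

```text
t 1.3 pos [ 0.2019 -0.6441  0.2032] rpy [ 180.     0.  -162.6] local mm [-192.9  612.4] F [-0.37  0.76 -0.31] open 0.088 j [-56.  21.   1.  -0. -70. -17.]
target [ 0.57270103 -0.18099794] tool shift cm [-49.23  33.1    8.32] yaw to go rad roll -2.0053283166256892
```

Emit:
jog_arm:
  commands:
    - {"x": 0,"y": 0,"z": -2,"roll": 0}
    - {"x": 0,"y": 0,"z": -3,"roll": 0}
    - {"x": 0,"y": 0,"z": -3,"roll": 0}
    - {"x": 0,"y": 0,"z": -2,"roll": 0}
    - {"x": 0,"y": 0,"z": 0,"roll": 0}
  gripper: 0

```text
clock: 1.8
tool_pos: [0.2022, -0.6455, 0.3072]
orientation: [-179.7, 0.0, -162.6]
force: [-0.4, -0.6, -0.1]
opening: 0.053
```

```bash
python3 rel.py -100 26.5 0.12
```

```text
t 1.8 pos [ 0.2022 -0.6455  0.3072] rpy [-1.7966e+02  3.0000e-02 -1.6259e+02] local mm [-194.2  613.1] F [-0.41 -0.57 -0.11] open 0.053 j [-56.  18.  10.   0. -82. -17.]
target [ 0.57270103 -0.18099794] tool shift cm [-49.24  33.34  18.54] yaw to go rad roll -2.0051690731763543
```

Emit:
jog_arm:
  commands:
    - {"x": -1.2,"y": 0.8,"z": 0,"roll": 0}
    - {"x": -2.5,"y": 1.7,"z": 0,"roll": 0}
    - {"x": -2.5,"y": 1.7,"z": 0,"roll": 0}
    - {"x": -2.5,"y": 1.7,"z": 0,"roll": 0}
    - {"x": -2.5,"y": 1.7,"z": 0,"roll": 0}
    - {"x": -2.5,"y": 1.7,"z": 0,"roll": 0}
    - {"x": -2.5,"y": 1.7,"z": 0,"roll": 0}
    - {"x": -2.5,"y": 1.7,"z": 0,"roll": 0}
    - {"x": -2.5,"y": 1.7,"z": 0,"roll": 0}
    - {"x": -2.5,"y": 1.7,"z": 0,"roll": 0}
    - {"x": -2.5,"y": 1.7,"z": 0,"roll": 0}
    - {"x": -2.5,"y": 1.7,"z": 0,"roll": 0}

```text
clock: 3.0
tool_pos: [0.4177, -0.3702, 0.3021]
orientation: [179.9, -0.0, -162.6]
force: [0.9, -0.2, 0.2]
opening: 0.0004
```

Emit:
jog_arm:
  commands:
    - {"x": -2.5,"y": 1.7,"z": 0.5,"roll": 0}
    - {"x": -2.5,"y": 1.7,"z": 1,"roll": 0}
    - {"x": -2.5,"y": 1.7,"z": 1,"roll": 0}
    - {"x": -2.5,"y": 1.7,"z": 1,"roll": 0}
    - {"x": -2.5,"y": 1.7,"z": 1,"roll": 0}
    - {"x": -2.5,"y": 1.7,"z": 1,"roll": 0}
    - {"x": -2.5,"y": 1.7,"z": 1,"roll": 0}
    - {"x": -2,"y": 1.3,"z": 1,"roll": 0}
    - {"x": -1,"y": 0.7,"z": 0.5,"roll": 0}

```text
clock: 3.9
tool_pos: [0.5713, -0.176, 0.221]
orientation: [179.9, -0.1, -162.5]
force: [-0.3, -1.1, -0.4]
opening: 0.0004
```

Emit:
jog_arm:
  commands:
    - {"x": 0,"y": 0,"z": 0.5,"roll": -0.14}
    - {"x": 0,"y": 0,"z": 1,"roll": -0.14}
    - {"x": 0,"y": 0,"z": 1,"roll": -0.14}
    - {"x": 0,"y": 0,"z": 1,"roll": -0.14}
    - {"x": 0,"y": 0,"z": 1,"roll": -0.14}
    - {"x": 0,"y": 0,"z": 1,"roll": -0.14}
    - {"x": 0,"y": 0,"z": 1,"roll": -0.14}
    - {"x": 0,"y": 0,"z": 1,"roll": -0.14}
    - {"x": 0,"y": 0,"z": 1,"roll": -0.14}
    - {"x": 0,"y": 0,"z": 0.5,"roll": -0.14}
    - {"x": 0,"y": 0,"z": 0,"roll": -0.14}
    - {"x": 0,"y": 0,"z": 0,"roll": -0.14}

```text
clock: 5.1
tool_pos: [0.5705, -0.1781, 0.1325]
orientation: [179.9, 0.0, -66.0]
force: [-0.3, 0.6, -0.2]
opening: 0.0007
```

```bash
python3 rel.py -100 26.5 0.12
```

```text
t 5.1 pos [ 0.5705 -0.1781  0.1325] rpy [ 1.7993e+02  4.0000e-02 -6.6020e+01] local mm [-96.4  26.2] F [-0.25  0.62 -0.16] open 0.0007 j [  1.  17. -15.  -0. -59.  23.]
target [ 0.57270103 -0.18099794] tool shift cm [ 0.35 -0.08  1.24] yaw to go rad roll -0.3197355436933075
```

Emit:
jog_arm:
  commands:
    - {"x": 0,"y": 0,"z": 0.5,"roll": -0.12}
    - {"x": 0,"y": 0,"z": 0.7,"roll": -0.12}
    - {"x": 0,"y": 0,"z": 0.7,"roll": -0.08}
    - {"x": 0.3,"y": 0,"z": 0.7,"roll": 0}
    - {"x": 0,"y": 0,"z": 0.7,"roll": 0}
    - {"x": 0,"y": 0,"z": 0.7,"roll": 0}
    - {"x": 0,"y": 0,"z": 0.5,"roll": 0}
    - {"x": 0,"y": 0,"z": 0,"roll": 0}
    - {"x": 0,"y": 0,"z": 0,"roll": 0}

```text
clock: 6.0
tool_pos: [0.5735, -0.1805, 0.0882]
orientation: [180.0, -0.0, -48.0]
force: [-0.2, 0.4, -0.1]
opening: 0.0005
```

```bash
python3 rel.py -100 26.5 0.0545
python3 - <<'E'
from rib import *
from plant import ctrl
for n,(a,b,c,e) in (("top",(230,400,130,260)),("side",(180,350,190,310))):
    s=ctrl.snapshot(n); im=s["image"][:,:,::-1][c:e,a:b]
    im=cv2.resize(im,None,fx=4.6,fy=4.6,interpolation=cv2.INTER_CUBIC)
    p=ctrl.get_obs()["tool_pos"]; u=(proj(s,p)[0]-[a,c]+.5)*4.6
    cv2.circle(im,tuple(np.int32(u)),4,(0,0,255),1)
    for q in((-100,26.5),(100,-17),(40,8.4)):
        w=C+Rm@(np.array(q)/1000); u=(proj(s,[*w,.058])[0]-[a,c]+.5)*4.6
        cv2.circle(im,tuple(np.int32(u)),4,(0,255,0),1)
    cv2.imwrite(f"pics/{n}1.png",im)
E
```

```text
t 6.0 pos [ 0.5735 -0.1805  0.0882] rpy [179.99  -0.   -48.02] local mm [-100.2   25.5] F [-0.25  0.39 -0.07] open 0.0005 j [  1.  19. -17.   0. -53.  41.]
target [ 0.57270103 -0.18099794] tool shift cm [-0.01  0.1   3.37] yaw to go rad roll -0.005534165864671164
```

View pics/side1.png

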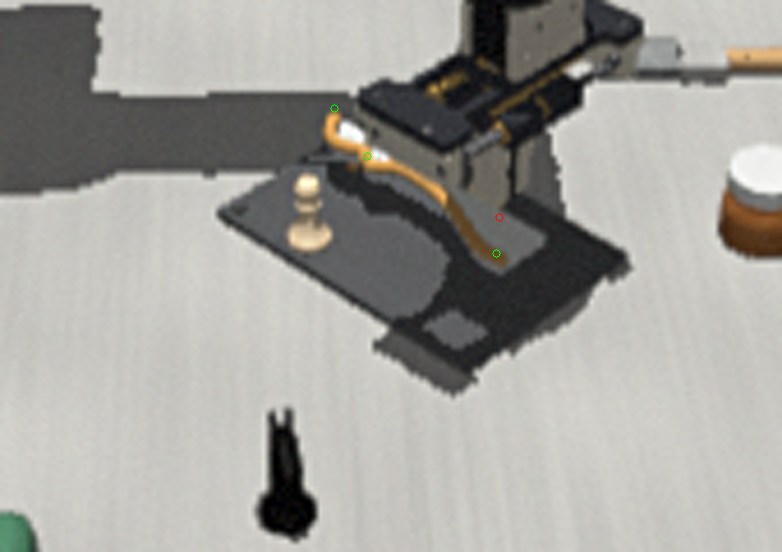

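View pics/top1.png

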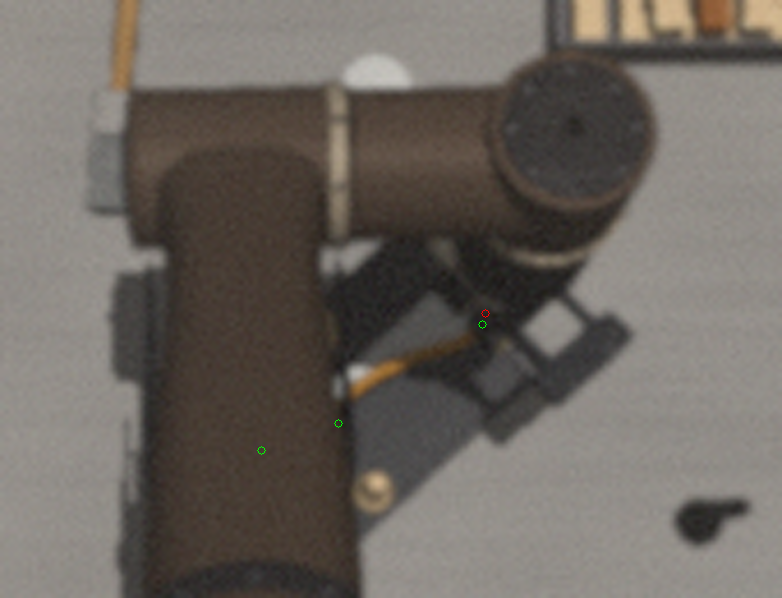

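Emit:
jog_arm:
  commands:
    - {"x": 0,"y": 0.1,"z": 0.5,"roll": 0}
    - {"x": 0,"y": 0,"z": 0.6,"roll": 0}
    - {"x": 0,"y": 0,"z": 0.6,"roll": 0}
    - {"x": 0,"y": 0,"z": 0.5,"roll": 0}
    - {"x": 0,"y": 0,"z": 0.3,"roll": 0}
    - {"x": 0,"y": 0,"z": 0,"roll": 0}
    - {"x": 0,"y": 0,"z": 0,"roll": 0}

```text
clock: 6.8
tool_pos: [0.5728, -0.1811, 0.0632]
orientation: [180.0, 0.0, -48.0]
force: [0.7, 0.3, -0.1]
opening: 0.0002
```

```bash
python3 rel.py -100 26.5 0.0545
```

```text
t 6.8 pos [ 0.5728 -0.1811  0.0632] rpy [179.99   0.   -48.  ] local mm [-100.2   26.5] F [ 0.66  0.31 -0.13] open 0.0002 j [  1.  21. -19.   0. -50.  41.]
target [ 0.57270103 -0.18099794] tool shift cm [-0.02 -0.    0.87] yaw to go rad roll -0.005239038677448877
```

Emit:
jog_arm:
  commands:
    - {"x": 0,"y": 0,"z": 0.2,"roll": 0}
    - {"x": 0,"y": 0,"z": 0.2,"roll": 0}
    - {"x": 0,"y": 0,"z": 0.2,"roll": 0}
    - {"x": 0,"y": 0,"z": 0.2,"roll": 0}
    - {"x": 0,"y": 0,"z": 0.1,"roll": 0}
    - {"x": 0,"y": 0,"z": 0,"roll": 0}
    - {"x": 0,"y": 0,"z": 0,"roll": 0}

```text
clock: 7.5
tool_pos: [0.5727, -0.1811, 0.0542]
orientation: [180.0, -0.0, -48.0]
force: [0.2, 0.4, -0.2]
opening: 0.0003
```

```bash
python3 rel.py -100 26.5 0.0545; python3 - <<'E'
from plant import ctrl
import cv2
s=ctrl.snapshot("side"); im=s["image"][190:310,180:350,::-1]
cv2.imwrite("pics/side2.png",cv2.resize(im,None,fx=4.6,fy=4.6,interpolation=cv2.INTER_CUBIC)); print(ctrl.get_obs()["force"])
E
```

```text
t 7.5 pos [ 0.5727 -0.1811  0.0542] rpy [180.  -0. -48.] local mm [-100.1   26.5] F [ 0.15  0.36 -0.18] open 0.0003 j [  1.  21. -20.   0. -49.  41.]
target [ 0.57270103 -0.18099794] tool shift cm [-0.01 -0.   -0.03] yaw to go rad roll -0.0052409400387365
[ 1.162538   -0.61658675  0.34216056]
```

View pics/side2.png

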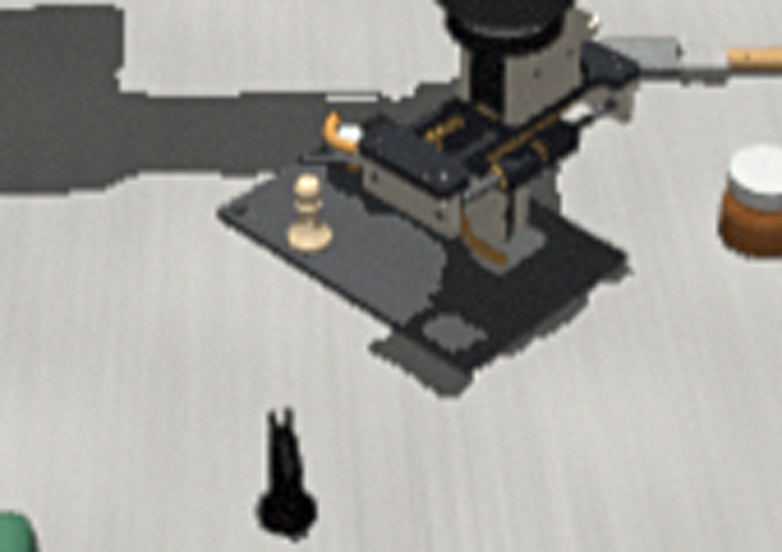

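```bash
python3 - <<'E'
from rib import *
from plant import ctrl
s=ctrl.snapshot("side"); a,b,c,e=260,320,215,260
im=cv2.resize(s["image"][c:e,a:b,::-1],None,fx=13,fy=13,interpolation=cv2.INTER_CUBIC)
o=ctrl.get_obs(); p=o["tool_pos"]; M=R.from_euler("xyz",o["orientation"],degrees=True).as_matrix()
for off,col in (((0,0,0),(0,0,255)),((0,.021,0),(255,0,0)),((0,-.021,0),(255,0,0)),((.0095,0,0),(255,255,0)),((-.0095,0,0),(255,255,0))):
    u=(proj(s,p+M@np.array(off))[0]-[a,c]+.5)*13; cv2.circle(im,tuple(np.int32(u)),5,col,2)
for q in((-100,26.5),(-90,27),(-80,25.8),(-70,22)):
    w=C+Rm@(np.array(q)/1000); u=(proj(s,[*w,.058])[0]-[a,c]+.5)*13; cv2.circle(im,tuple(np.int32(u)),5,(0,255,0),2)
cv2.imwrite("pics/side3.png",im); print(o["force"],o["clock"])
E
```

```text
[-0.10622277 -0.02007784  1.18373298] 7.6
```

View pics/side3.png

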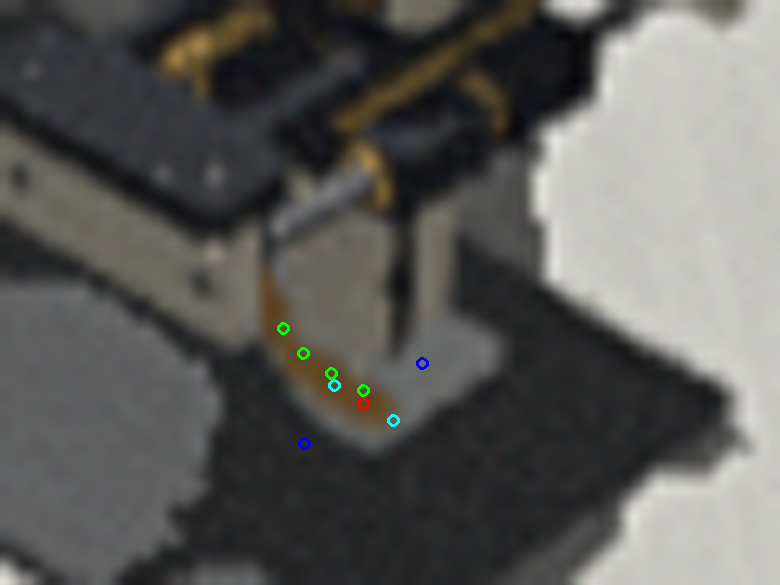

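Emit:
jog_arm:
  commands:
    - {"x": 0,"y": 0,"z": 0.2,"roll": 0}
    - {"x": 0,"y": 0,"z": 0.1,"roll": 0}
    - {"x": 0,"y": 0,"z": 0,"roll": 0}

```text
clock: 7.9
tool_pos: [0.5725, -0.1811, 0.0509]
orientation: [180.0, 0.0, -48.0]
force: [0.2, -0.1, 0.5]
opening: 0.0008
```

```bash
python3 - <<'E'
from plant import ctrl
import numpy as np,cv2
print(ctrl.tcp_to_grasp, ctrl.get_obs()["force"])
F=[]
for i in range(4):
    s=ctrl.snapshot("side"); F.append(ctrl.get_obs()["force"])
print(np.array(F).round(2),ctrl.get_obs()["tool_pos"])
cv2.imwrite("pics/side4.png",cv2.resize(s["image"][215:260,260:320,::-1],None,fx=13,fy=13,interpolation=cv2.INTER_CUBIC))
E
```

```text
0.0188 [ 0.15767436 -0.05033291  0.46445759]
[[-0.02 -0.71  0.68]
 [ 0.52 -1.1  -0.06]
 [ 0.07 -0.67 -0.28]
 [ 0.08  0.13  0.74]] [ 0.57276241 -0.18109291  0.05118893]
```

View pics/side4.png

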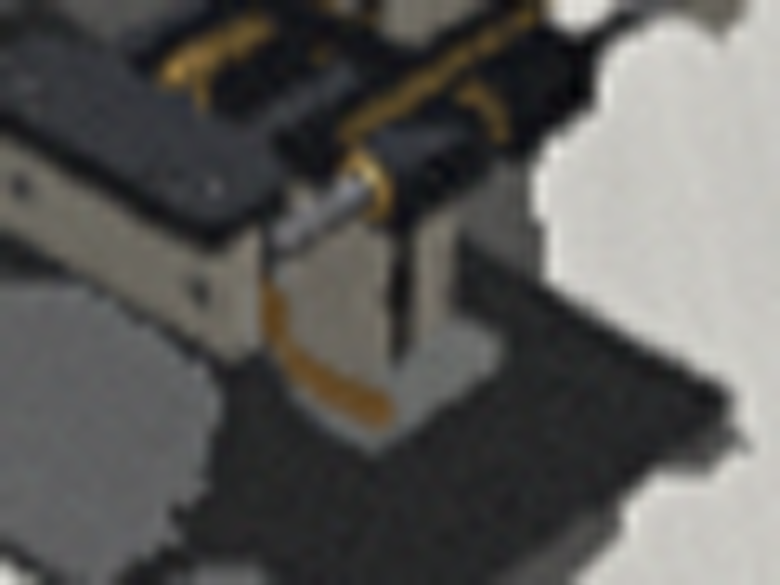

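```bash
python3 - <<'E'
from rib import *
s=d["side"]; a,b,c,e=100,180,260,350
im=cv2.resize(s["image"][c:e,a:b,::-1],None,fx=6.6,fy=6.6,interpolation=cv2.INTER_CUBIC)
p=np.array([.2019,-.6441,.2032]); M=R.from_euler("xyz",[180,0,-162.6],degrees=True).as_matrix()
for off,col in (((0,0,0),(0,0,255)),((0,.044,0),(255,0,0)),((0,-.044,0),(255,0,0)),((0,.065,0),(255,0,255)),((0,-.065,0),(255,0,255))):
    u=(proj(s,p+M@np.array(off))[0]-[a,c]+.5)*6.6; cv2.circle(im,tuple(np.int32(u)),4,col,2)
cv2.imwrite("pics/side5.png",im)
E
```

```text
(no output)
```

View pics/side5.png

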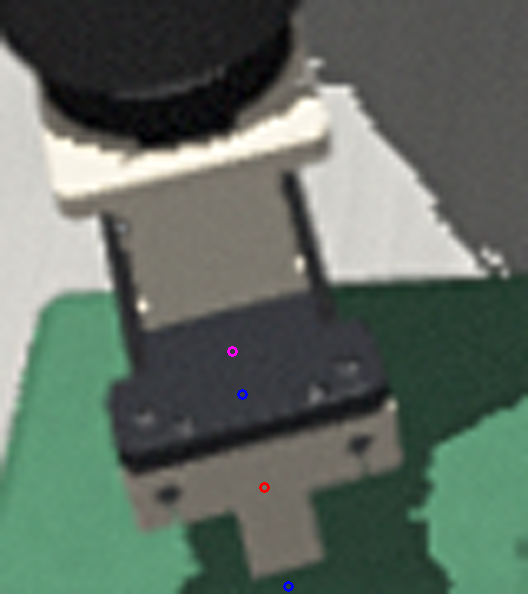

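Force shows no contact yet at TCP z=0.051. In the picture the real fingertips seem to sit about 20 mm above the reported TCP. The start picture shows the same offset. I'll go down in small steps and use force to find contact.

Emit:
jog_arm:
  commands:
    - {"x": 0,"y": 0,"z": 0.15,"roll": 0}
    - {"x": 0,"y": 0,"z": 0.15,"roll": 0}
    - {"x": 0,"y": 0,"z": 0,"roll": 0}

```text
clock: 8.4
tool_pos: [0.5725, -0.1811, 0.0479]
orientation: [180.0, 0.0, -48.0]
force: [-0.5, 1.0, -0.3]
opening: 0.0002
```

Emit:
jog_arm:
  commands:
    - {"x": 0,"y": 0,"z": 0.15,"roll": 0}
    - {"x": 0,"y": 0,"z": 0.1,"roll": 0}
    - {"x": 0,"y": 0,"z": 0,"roll": 0}

```text
clock: 8.7
tool_pos: [0.5726, -0.1811, 0.0454]
orientation: [180.0, 0.0, -48.0]
force: [-0.3, 0.1, -0.6]
opening: 0.0002
```

```bash
python3 - <<'E'
from rib import *
from plant import ctrl
s=ctrl.snapshot("side"); a,b,c,e=260,320,215,260
im=cv2.resize(s["image"][c:e,a:b,::-1],None,fx=13,fy=13,interpolation=cv2.INTER_CUBIC)
im=np.clip(im.astype(float)*1.6,0,255).astype(np.uint8)
o=ctrl.get_obs(); p=o["tool_pos"]; M=R.from_euler("xyz",o["orientation"],degrees=True).as_matrix()
for dz,col in ((0,(0,0,255)),(.02,(0,255,0))):
  pts=[(proj(s,p+M@np.array([x,y,-dz]))[0]-[a,c]+.5)*13 for x,y in((.0095,.021),(.0095,-.021),(-.0095,-.021),(-.0095,.021))]
  cv2.polylines(im,[np.int32(pts)],True,col,1)
cv2.imwrite("pics/side6.png",im)
s=ctrl.snapshot("top"); a,b,c,e=300,370,180,235
im=cv2.resize(s["image"][c:e,a:b,::-1],None,fx=10,fy=10,interpolation=cv2.INTER_CUBIC)
im=np.clip(im.astype(float)*1.6,0,255).astype(np.uint8)
for dz,col in ((0,(0,0,255)),(.02,(0,255,0))):
  pts=[(proj(s,p+M@np.array([x,y,-dz]))[0]-[a,c]+.5)*10 for x,y in((.0095,.021),(.0095,-.021),(-.0095,-.021),(-.0095,.021))]
  cv2.polylines(im,[np.int32(pts)],True,col,1)
cv2.imwrite("pics/top6.png",im)
E
```

```text
(no output)
```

View pics/side6.png

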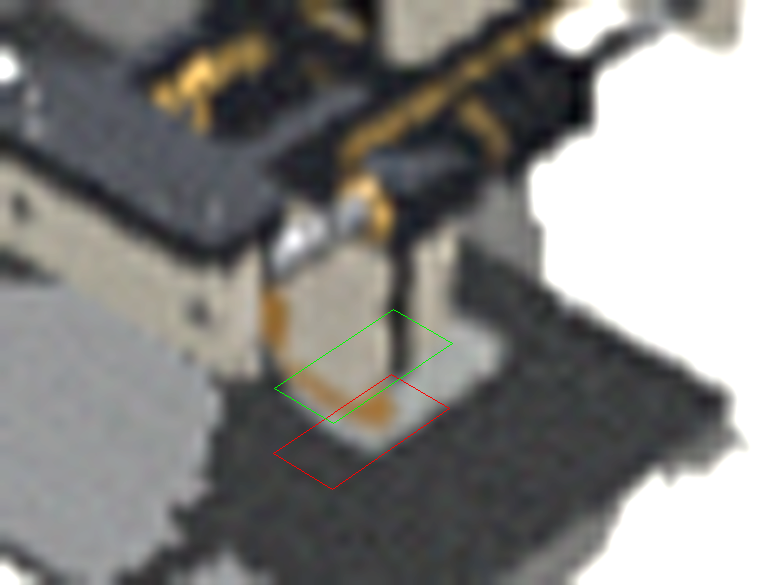

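View pics/top6.png

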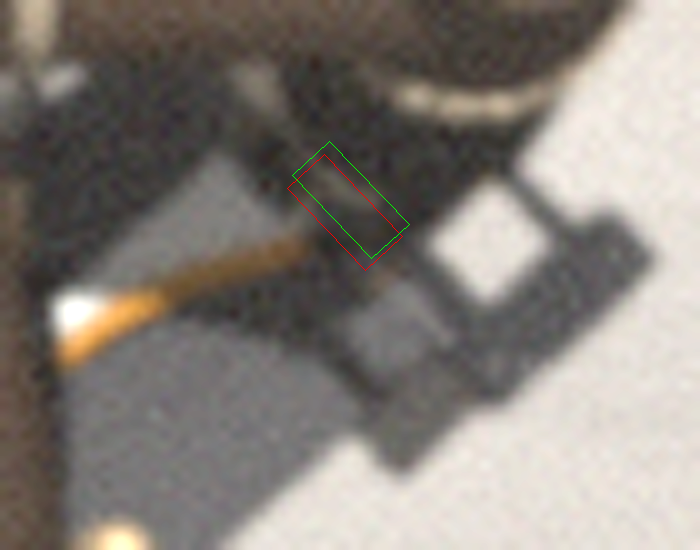

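Green (20 mm behind the reported TCP) matches the fingertips, whose dark gap ends at (400,375). The true tips are therefore about 0.065 m up, still above the rib. I'll continue down slowly.

Emit:
jog_arm:
  commands:
    - {"x": 0,"y": 0,"z": 0.15,"roll": 0}
    - {"x": 0,"y": 0,"z": 0.1,"roll": 0}
    - {"x": 0,"y": 0,"z": 0,"roll": 0}

```text
clock: 9.1
tool_pos: [0.5726, -0.1811, 0.0429]
orientation: [180.0, 0.0, -48.0]
force: [-0.3, -0.4, -0.2]
opening: 0.0005
```

Emit:
jog_arm:
  commands:
    - {"x": 0,"y": 0,"z": 0.15,"roll": 0}
    - {"x": 0,"y": 0,"z": 0.1,"roll": 0}
    - {"x": 0,"y": 0,"z": 0,"roll": 0}

```text
clock: 9.4
tool_pos: [0.5726, -0.1811, 0.0405]
orientation: [180.0, 0.0, -48.0]
force: [0.3, 0.0, -0.7]
opening: 0.0006
```

Emit:
jog_arm:
  commands:
    - {"x": 0,"y": 0,"z": 0.1,"roll": 0}
    - {"x": 0,"y": 0,"z": 0.1,"roll": 0}
    - {"x": 0,"y": 0,"z": 0,"roll": 0}

```text
clock: 9.7
tool_pos: [0.5726, -0.1811, 0.0385]
orientation: [180.0, 0.0, -48.0]
force: [-0.9, -0.3, 0.6]
opening: 0.0007
```

Emit:
jog_arm:
  commands:
    - {"x": 0,"y": 0,"z": 0.15,"roll": 0}
    - {"x": 0,"y": 0,"z": 0,"roll": 0}

```text
clock: 9.9
tool_pos: [0.5726, -0.1811, 0.0369]
orientation: [180.0, 0.0, -48.0]
force: [-0.9, 0.1, -0.8]
opening: 0.0004
```

Emit:
jog_arm:
  commands:
    - {"x": 0,"y": 0,"z": 0.15,"roll": 0}
    - {"x": 0,"y": 0,"z": 0,"roll": 0}

```text
clock: 10.1
tool_pos: [0.5726, -0.1811, 0.0355]
orientation: [180.0, 0.0, -48.0]
force: [0.1, 0.1, 0.4]
opening: 0.0004
```

```bash
python3 - <<'E'
from rib import *
from plant import ctrl
s=ctrl.snapshot("side"); a,b,c,e=265,310,220,255
im=cv2.resize(s["image"][c:e,a:b,::-1],None,fx=16,fy=16,interpolation=cv2.INTER_CUBIC)
im=np.clip(im.astype(float)*1.6,0,255).astype(np.uint8)
cv2.imwrite("pics/side7.png",im)
E
```

```text
(no output)
```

View pics/side7.png

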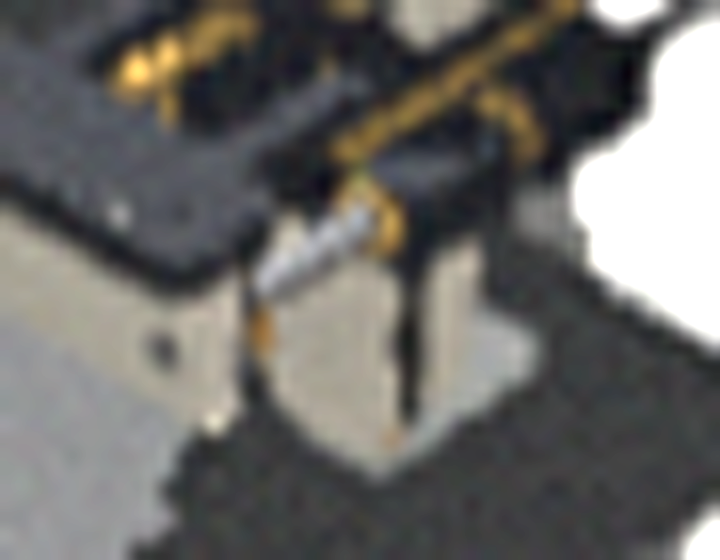

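```bash
python3 - <<'E'
from rib import *
from plant import ctrl
s=d["side"]; o=ctrl.get_obs(); p=o["tool_pos"]; M=R.from_euler("xyz",o["orientation"],degrees=True).as_matrix()
for y in(-.021,-.002,.002,.021):
  for x in(.0095,-.0095):
    q=p+M@np.array([x,y,0])
    print(x,y,[tuple(np.round(((proj(s,[q[0],q[1],z])[0]-[265,220]+.5)*16)).astype(int)) for z in(.0355,.045,.05,.055,.06,.065)])
print([tuple(np.round(((proj(s,[*(C+Rm@(np.array(q)/1000)),.053])[0]-[265,220]+.5)*16)).astype(int)) for q in((-100,26.5),(-80,26),(-60,17))])
print([tuple(np.round(((proj(s,[*(C+Rm@(np.array(q)/1000)),.048])[0]-[265,220]+.5)*16)).astype(int)) for q in((-100,-18),(-100,27))])
im=cv2.resize(s["image"][220:255,265:310,::-1],None,fx=16,fy=16,interpolation=cv2.INTER_CUBIC); cv2.imwrite("pics/side7b.png",im)
E
```

```text
0.0095 -0.021 [(np.int64(472), np.int64(463)), (np.int64(474), np.int64(425)), (np.int64(474), np.int64(405)), (np.int64(475), np.int64(386)), (np.int64(476), np.int64(366)), (np.int64(477), np.int64(345))]
-0.0095 -0.021 [(np.int64(401), np.int64(421)), (np.int64(402), np.int64(383)), (np.int64(402), np.int64(363)), (np.int64(403), np.int64(344)), (np.int64(404), np.int64(324)), (np.int64(404), np.int64(304))]
0.0095 -0.002 [(np.int64(407), np.int64(507)), (np.int64(409), np.int64(470)), (np.int64(409), np.int64(450)), (np.int64(410), np.int64(430)), (np.int64(411), np.int64(410)), (np.int64(411), np.int64(390))]
-0.0095 -0.002 [(np.int64(336), np.int64(465)), (np.int64(337), np.int64(427)), (np.int64(337), np.int64(407)), (np.int64(338), np.int64(387)), (np.int64(338), np.int64(367)), (np.int64(339), np.int64(347))]
0.0095 0.002 [(np.int64(394), np.int64(517)), (np.int64(395), np.int64(479)), (np.int64(395), np.int64(459)), (np.int64(396), np.int64(439)), (np.int64(397), np.int64(419)), (np.int64(397), np.int64(399))]
-0.0095 0.002 [(np.int64(322), np.int64(474)), (np.int64(323), np.int64(436)), (np.int64(323), np.int64(416)), (np.int64(324), np.int64(396)), (np.int64(324), np.int64(376)), (np.int64(325), np.int64(356))]
0.0095 0.021 [(np.int64(328), np.int64(562)), (np.int64(329), np.int64(524)), (np.int64(329), np.int64(504)), (np.int64(330), np.int64(484)), (np.int64(330), np.int64(464)), (np.int64(331), np.int64(444))]
-0.0095 0.021 [(np.int64(256), np.int64(518)), (np.int64(257), np.int64(481)), (np.int64(257), np.int64(461)), (np.int64(257), np.int64(441)), (np.int64(258), np.int64(421)), (np.int64(258), np.int64(401))]
[(np.int64(367), np.int64(421)), (np.int64(293), np.int64(375)), (np.int64(249), np.int64(311))]
[(np.int64(516), np.int64(338)), (np.int64(365), np.int64(442))]
```

View pics/side7b.png

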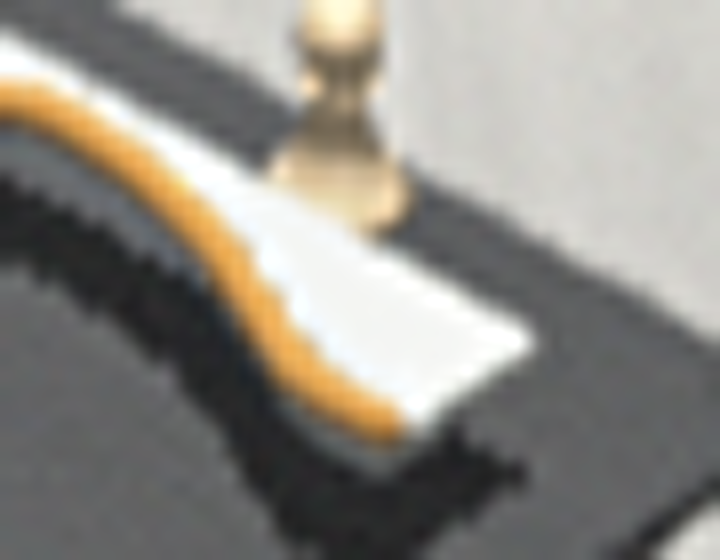

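Emit:
jog_arm:
  commands:
    - {"x": 0.1,"y": 0,"z": 0.15,"roll": 0}
    - {"x": 0,"y": 0,"z": 0,"roll": 0}

```text
clock: 10.35
tool_pos: [0.5735, -0.1818, 0.0341]
orientation: [-180.0, 0.0, -48.0]
force: [-0.4, 1.7, 2.4]
opening: 0.0002
```

Emit:
jog_arm:
  commands:
    - {"x": 0,"y": 0,"z": 0.1,"roll": 0}
    - {"x": 0,"y": 0,"z": 0,"roll": 0}

```text
clock: 10.55
tool_pos: [0.5735, -0.1818, 0.0332]
orientation: [-180.0, -0.0, -48.0]
force: [-0.3, 0.7, 2.6]
opening: 0.0007
```

Contact: about 2.5 N up, at reported z≈0.0355. The fingertips sit about 22 mm behind the reported TCP. Now I run along the rib with tool x = −pattern x and tool y = +pattern y.

Emit:
jog_arm:
  commands:
    - {"x": -0.2,"y": 0,"z": 0.05,"roll": 0}
    - {"x": -0.5,"y": 0.05,"z": 0,"roll": 0}
    - {"x": -0.5,"y": 0,"z": 0,"roll": 0}
    - {"x": -0.5,"y": 0,"z": 0,"roll": 0}
    - {"x": -0.5,"y": -0.1,"z": 0,"roll": 0}
    - {"x": -0.5,"y": -0.15,"z": 0,"roll": 0}
    - {"x": -0.5,"y": -0.2,"z": 0,"roll": 0}
    - {"x": -0.5,"y": -0.25,"z": 0,"roll": 0}
    - {"x": -0.5,"y": -0.25,"z": 0,"roll": 0}
    - {"x": 0,"y": 0,"z": 0,"roll": 0}

```text
clock: 11.55
tool_pos: [0.5516, -0.1437, 0.0326]
orientation: [180.0, 0.0, -48.0]
force: [-0.8, 1.8, 3.3]
opening: 0.0007
```

```bash
python3 rel.py -50 12 0.0325
```

```text
t 11.55 pos [ 0.5516 -0.1437  0.0326] rpy [ 1.800e+02  4.000e-02 -4.798e+01] local mm [-58.2  17. ] F [-0.82  1.81  3.31] open 0.0007 j [  5.  20. -25.  -0. -45.  37.]
target [ 0.54977505 -0.1342577 ] tool shift cm [-0.82 -0.5   0.01] yaw to go rad roll -0.004858241666168822
```

Emit:
jog_arm:
  commands:
    - {"x": -0.5,"y": -0.35,"z": 0,"roll": 0}
    - {"x": -0.5,"y": -0.25,"z": 0,"roll": 0}
    - {"x": -0.5,"y": -0.2,"z": 0,"roll": 0}
    - {"x": -0.5,"y": -0.2,"z": 0,"roll": 0}
    - {"x": -0.5,"y": -0.15,"z": 0,"roll": 0}
    - {"x": -0.5,"y": -0.15,"z": 0,"roll": 0}
    - {"x": -0.5,"y": -0.12,"z": 0,"roll": 0}
    - {"x": -0.5,"y": -0.12,"z": 0,"roll": 0}
    - {"x": -0.5,"y": -0.1,"z": 0,"roll": 0}
    - {"x": -0.5,"y": -0.1,"z": 0,"roll": 0}
    - {"x": -0.5,"y": -0.1,"z": 0,"roll": 0}
    - {"x": 0,"y": 0,"z": 0,"roll": 0}

```text
clock: 12.75
tool_pos: [0.5284, -0.0907, 0.0326]
orientation: [-180.0, 0.0, -48.0]
force: [-1.1, 2.7, 2.5]
opening: 0.0005
```

```bash
python3 rel.py 10 -2.6 0.0325
```

```text
t 12.75 pos [ 0.5284 -0.0907  0.0326] rpy [-1.800e+02  3.000e-02 -4.799e+01] local mm [-3.4 -1.5] F [-1.15  2.7   2.47] open 0.0005 j [ 11.  18. -29.  -0. -43.  31.]
target [ 0.52019292 -0.08005386] tool shift cm [-1.34 -0.11  0.01] yaw to go rad roll -0.005016005993386079
```

Emit:
jog_arm:
  commands:
    - {"x": -0.5,"y": -0.08,"z": 0,"roll": 0}
    - {"x": -0.5,"y": -0.03,"z": 0,"roll": 0}
    - {"x": -0.5,"y": 0,"z": 0,"roll": 0}
    - {"x": -0.45,"y": 0.03,"z": 0,"roll": 0}
    - {"x": -0.45,"y": 0.12,"z": 0,"roll": 0}
    - {"x": -0.4,"y": 0.15,"z": 0,"roll": 0}
    - {"x": -0.35,"y": 0.25,"z": 0,"roll": 0}
    - {"x": -0.35,"y": 0.25,"z": 0,"roll": 0}
    - {"x": -0.35,"y": 0.2,"z": 0,"roll": 0}
    - {"x": -0.4,"y": 0.1,"z": 0,"roll": 0}
    - {"x": -0.45,"y": 0,"z": 0,"roll": 0}
    - {"x": 0,"y": 0,"z": 0,"roll": 0}

```text
clock: 13.95
tool_pos: [0.4891, -0.0629, 0.0325]
orientation: [180.0, 0.0, -48.0]
force: [-1.9, 1.0, 2.9]
opening: 0.0005
```

```bash
python3 rel.py 50 5 0.0325
```

```text
t 13.95 pos [ 0.4891 -0.0629  0.0325] rpy [ 1.7996e+02  4.0000e-02 -4.8000e+01] local mm [43.6  8.8] F [-1.9   1.01  2.91] open 0.0005 j [ 16.  14. -34.  -0. -41.  26.]
target [ 0.48765122 -0.05558351] tool shift cm [-0.64 -0.38  0.  ] yaw to go rad roll -0.0052928159195636286
```

Emit:
jog_arm:
  commands:
    - {"x": -0.4,"y": -0.28,"z": 0,"roll": 0}
    - {"x": -0.45,"y": -0.22,"z": 0,"roll": 0}
    - {"x": -0.5,"y": -0.07,"z": 0,"roll": 0}
    - {"x": -0.5,"y": 0.08,"z": 0,"roll": 0}
    - {"x": -0.5,"y": 0.13,"z": 0,"roll": 0}
    - {"x": -0.5,"y": 0.12,"z": 0,"roll": 0}
    - {"x": -0.5,"y": 0,"z": 0,"roll": 0}
    - {"x": -0.45,"y": -0.1,"z": 0,"roll": 0}
    - {"x": -0.4,"y": -0.2,"z": 0,"roll": 0}
    - {"x": -0.35,"y": -0.27,"z": 0,"roll": 0}
    - {"x": -0.3,"y": -0.33,"z": 0,"roll": 0}
    - {"x": 0,"y": 0,"z": 0,"roll": 0}

```text
clock: 15.15
tool_pos: [0.4657, -0.0189, 0.0324]
orientation: [180.0, 0.0, -48.0]
force: [-1.1, 1.1, 2.6]
opening: 0.0005
```

```bash
python3 rel.py 100 -17 0.0325; python3 - <<'E'
from rib import *
# end of the rib: pixels x>85 in both views
for n,roi in (("top",(280,300,215,235)),("side",(245,265,208,228))):
    s=d[n]; x0,x1,y0,y1=roi
    im=cv2.resize(s["image"][y0:y1,x0:x1],None,fx=4,fy=4,interpolation=cv2.INTER_CUBIC).astype(int)
    m=(im[:,:,0]-im[:,:,2])>(50 if n=="top" else 60)
    v,u=np.nonzero(m); P=toz(s,np.c_[(u+.5)/4-.5+x0,(v+.5)/4-.5+y0],.053); l=(P-pose[n])@Rm*1000
    for y in range(-24,4,3):
        q=l[abs(l[:,1]-y)<1.5]; q=q[(q[:,0]>80)&(q[:,0]<112)]
        if len(q): print(n,y,len(q),q[:,0].mean().round(1),q[:,0].min().round(1),q[:,0].max().round(1))
E
```

```text
t 15.15 pos [ 0.4657 -0.0189  0.0324] rpy [ 1.7997e+02  4.0000e-02 -4.7990e+01] local mm [91.9 -3.5] F [-1.13  1.12  2.59] open 0.0005 j [ 22.  12. -38.  -0. -40.  20.]
target [ 0.47027248 -0.00379568] tool shift cm [-0.81 -1.35 -0.01] yaw to go rad roll -0.0051367403219727175
top -18 4 99.8 98.3 101.6
top -15 26 99.9 95.7 103.4
top -12 36 98.7 93.6 103.4
top -9 38 97.1 91.5 102.7
top -6 40 95.9 90.2 101.9
top -3 41 94.2 87.4 99.8
top 0 48 90.7 81.5 97.8
top 3 50 87.0 80.1 94.4
side -21 3 102.3 101.4 103.6
side -18 19 101.1 96.6 104.9
side -15 25 99.5 93.5 104.6
side -12 29 98.3 92.0 104.2
side -9 28 96.4 90.6 102.3
side -6 28 94.4 88.1 100.2
side -3 30 91.7 85.1 97.7
side 0 33 88.4 81.4 94.6
side 3 32 86.1 80.0 93.2
```

Emit:
jog_arm:
  commands:
    - {"x": -0.26,"y": -0.35,"z": 0,"roll": 0}
    - {"x": -0.23,"y": -0.35,"z": 0,"roll": 0}
    - {"x": -0.19,"y": -0.35,"z": 0,"roll": 0}
    - {"x": -0.13,"y": -0.35,"z": 0,"roll": 0}
    - {"x": -0.05,"y": -0.12,"z": 0,"roll": 0}
    - {"x": 0,"y": 0,"z": 0,"roll": 0}
    - {"x": 0,"y": 0,"z": 0,"roll": 0}

```text
clock: 15.85
tool_pos: [0.4718, -0.0026, 0.0327]
orientation: [-180.0, 0.0, -48.0]
force: [-0.6, 0.7, 2.5]
opening: 0.0002
```

```bash
python3 rel.py 100 -17 0.0325; python3 - <<'E'
from plant import ctrl
import cv2
s=ctrl.snapshot("side")
cv2.imwrite("pics/side8.png",cv2.resize(s["image"][190:310,180:350,::-1],None,fx=4.6,fy=4.6,interpolation=cv2.INTER_CUBIC))
E
```

```text
t 15.85 pos [ 0.4718 -0.0026  0.0327] rpy [-179.97    0.    -48.  ] local mm [ 99.8 -18.9] F [-0.6   0.71  2.46] open 0.0002 j [ 24.  12. -37.  -0. -41.  18.]
target [ 0.47027248 -0.00379568] tool shift cm [-0.02  0.19  0.02] yaw to go rad roll -0.0052433894147150975
```

View pics/side8.png

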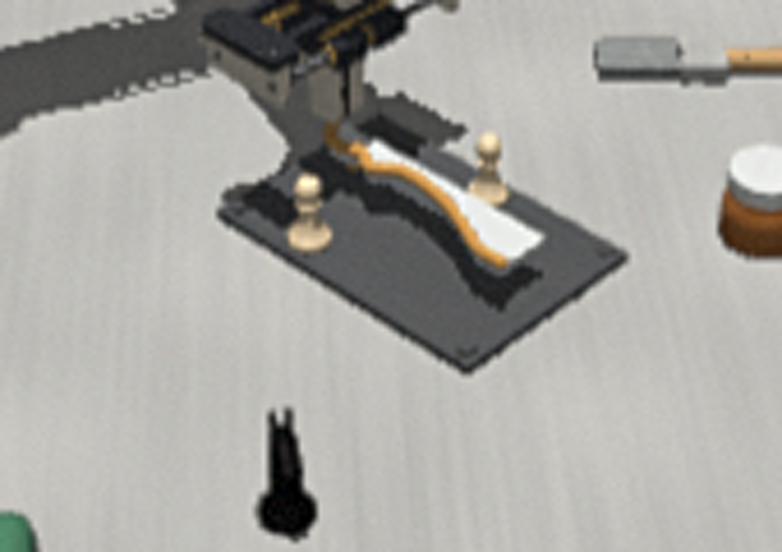

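The fingertips are on the head tip at about (345,125) in the crop. Both pawns and the knight have not moved. Lifting clear.

Emit:
jog_arm:
  commands:
    - {"x": 0,"y": 0,"z": -0.5,"roll": 0}
    - {"x": 0,"y": 0,"z": -1,"roll": 0}
    - {"x": 0,"y": 0,"z": -2,"roll": 0}
    - {"x": 0,"y": 0,"z": -3,"roll": 0}
    - {"x": 0,"y": 0,"z": -3,"roll": 0}
    - {"x": 0,"y": 0,"z": -2,"roll": 0}
    - {"x": 0,"y": 0,"z": -1,"roll": 0}
    - {"x": 0,"y": 0,"z": 0,"roll": 0}
    - {"x": 0,"y": 0,"z": 0,"roll": 0}
    - {"x": 0,"y": 0,"z": 0,"roll": 0}

```text
clock: 16.9
tool_pos: [0.4708, -0.0031, 0.1565]
orientation: [179.9, 0.1, -48.0]
force: [-0.1, -0.4, -0.6]
opening: 0.0003
```

```bash
python3 rel.py; python3 - <<'E'
from plant import ctrl
import cv2,numpy as np
s=ctrl.snapshot("side")
a=s["image"][110:310,180:350,::-1]
cv2.imwrite("pics/side9.png",cv2.resize(a,None,fx=3,fy=3,interpolation=cv2.INTER_CUBIC))
E
```

```text
t 16.9 pos [ 0.4708 -0.0031  0.1565] rpy [ 1.7989e+02  6.0000e-02 -4.8010e+01] local mm [100.2 -17.8] F [-0.15 -0.44 -0.65] open 0.0003 j [ 24.   3. -28.  -0. -59.  18.]
```

View pics/side9.png

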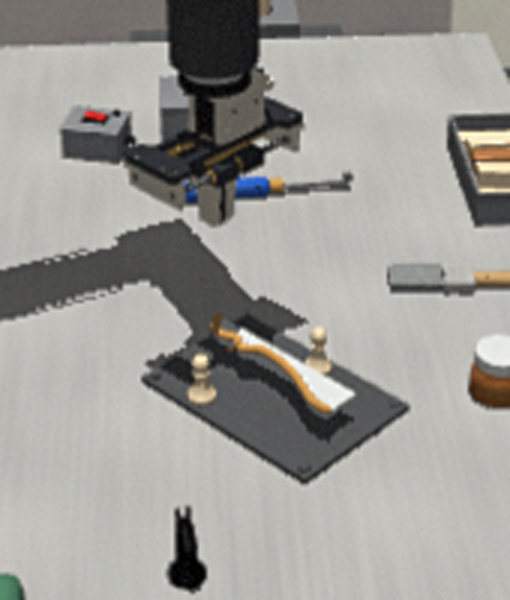

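The gripper is clear above the pattern. The pawns, knight, scraper and brush are where they were, and the plate looks to be back up.

```bash
python3 -c "
from plant import ctrl
print(ctrl.close_job())"
```

```text
the job is handed in; nothing more can be done
None
```

I ran the closed fingertips, pointing down, along the pawn pattern's rib from the foot corner to the tip of the head. I then lifted clear and handed the job in at about 17 s.

- **Contact:** the upward force read 2.4–3.3 N at every check along the curve. That means the plate was pressed about 1.5–3 mm, far from bottoming at 12 mm. I read the force only at the end of each move, about seven times in all. The finger opening stayed under 1 mm, so the rib was not pinched.
- **Path:** at each check the fingertips were within about 1 mm of the rib line I measured from the two cameras. Those two views differed from each other by about 1–3 mm.
- **After lifting:** the force was back to sensor noise. In the last side picture the plate looked fully up, and the pawns, knight, scraper and brush were where they started. The arm never came near the control boxes. I judged the plate and the objects by eye, and did not measure the switch.
- **Disagreement:** the fingertips met the rib at a reported height of about 35 mm instead of the expected 58 mm, so the tips sit about 22 mm behind the reported TCP. The side pictures showed the same offset. I therefore set the pressing depth from force, not from the reported height.

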